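# Pop and open the wide rivet case

### The arm

A 7-joint arm with a two-finger parallel gripper is mounted at the origin on the work surface. World frame = base frame: x ahead of the robot, y to its left, z up, the work surface at z = 0. Lengths are in m, angles in rad, forces in N, time in s.
With the tool pointing down it reaches from about 0.425 to 0.875 m from the base axis. Payload 8.4 kg.
Tool frame: the origin (TCP) lies at the very end of the fingers, on their centre line; the grasp point (between the pads) lies 19 mm behind it; z points along the fingers, y is the direction in which the jaws open and shut (so a half turn about z gives the same grasp; the last joint's range is limited). The gripper opens to 85 mm and grips with 20 to 120 N. Pads are 22 mm wide; open, the fingers measure 114 mm over their backs; the gripper's body (76 mm by 85 mm) begins 54 mm behind the grasp point. The pads swing forward as they close: fully open they stand 13 mm farther back than shut.
Start: joints at [1.034, 0.333, 0.04, 1.465, -0.013, 1.343, -0.059], TCP at [0.276, -0.589, 0.231] pointing down, gripper open.
Joint ranges: [-2.58, 2.58], [-0.38, 2.09], [-1.3, 1.39], [0.25, 2.4], [-1.5, 4.64], [0.08, 2.09], [-2.65, 2.65]. Speed limits (rad/s): [2.22, 2.22, 2.79, 2.79, 3.14, 3.14, 3.14].

### API

Orientations are given as [roll, pitch, yaw] about the fixed x, y, z axes, in that order (R = Rz(yaw) Ry(pitch) Rx(roll)).
In Python, from cell import r gives the robot as it stands.
- The arm moves only by the shell command python3 -m pendant 'ROWS' [FORCE]. ROWS is a JSON object of lists of equal length, an entry for each row: "claw": the opening in per cent of the stroke, from 0 (shut) to 100 (fully open); "dp": the shift along the tool's x, y, z in mm, a list of three; "yaw": the turn about the tool's z in rad. A call has 1 to 10 rows; each row shifts and turns the commanded pose from where the row before left it, along the tool's axes as they then stand; what a row does not reach is not made up. A row lasts 1/12 s, in which the tool goes at most 41.7 mm and 7.16 degrees, less where a joint would pass 70% of its speed; a pose out of reach is approached as far as the arm can. A call with a gripper value outside its range is refused whole. The fingers move at their own pace and stop on an object; FORCE is the grip in N (left out, the last holds). Time passes only in rows, so rows that do not move let the fingers close. It gives the time, the measured TCP pose, the force and the opening at its end, in the units of the state.
- r.get_state(): the state, without advancing time (a new reading comes with each control period).
- r.camera(name): name is "side" or "top" or "wrist"; returns the picture (400x640x3 uint8, red, green, blue); there is no depth.
- r.camera_model(name): a dict with "mtx" (3x3 intrinsics, pixels), "extrinsics" (4x4, takes a point from world to camera coordinates). Camera axes: x right, y down, z forward; pixel columns grow to the right and rows downward; lengths in m; the calibration is good to about 2 mm. A picture is of the moment at which its call begins: read the wrist's pose just before it. camera_model takes no time and is no camera call; for the wrist camera it gives the pose at the moment of the call.
- r.sign_off(): hands the job in, once; it reports no verdict.
The state is a dict: "time_s": time; "joint_pos": joint angles; "joint_velocities": joint speeds; "joint_efforts": joint torques, N m; "tool_pos": TCP position; "ee_rot": TCP orientation; "ft_force": force on the tool from outside, world axes, zero at the start; "torque": the same for the moment, N m; "grip_width": finger opening in m.
Only numpy, scipy, OpenCV 4.12 (cv2) and the standard library are available. Lean on these libraries where they do the work, as an engineer would, in place of code of your own. Each camera call takes 0.05 s, during which the arm holds its last target. There are 200 camera calls.

### The job

Open the wider of the two rivet cases: press its front release tab down with a fingertip until the lid springs up, then push the lid all the way back until it rests fully open against its stop. Keep the narrower case latched shut, do not pick up or shift anything else on the bench, and finish with the hand clear.

Things in the scene. Friction and masses are not known exactly. Their poses are not given: they have to be found in the camera images.
- wide: WIDE rivet case: grey plastic box screwed to the bench, 210 mm wide (its y), 110 mm deep (its x), 44 mm high, with a flat lid 5 mm thick on top. Origin: centre of its underside, on the bench. Its x points from the tab side to the hinge side, z up. 12 mm wide, 5 mm high screw flange at each end. It cannot move
- wide_tab (a joint): steel release tab of the wide case, in rad: 0 at rest, grows as pressed down, 0.36 at its stop; springs back. Its hook lets the lid go at about 0.25. Level paddle 36 mm wide, x = -112 to -69 mm in the case frame, upper face 27 mm up, pivot line at x = -66, z = 24 mm. An upright plate at x = -69 mm carries the hook, top 54.5 mm up; pressed, it leans 11 mm to -x
- wide_press (a point): where to press the wide case's tab: middle of its upper face, 33 mm out from the pivot, at rest at x = -99, y = 0, z = 27 mm in the case frame; moves with the tab, 11 mm down to the stop. Takes about 1.5 N to start, 4 N at the stop. Keep clear of the plate: press no nearer to it than this
- wide_lid (a joint): hinged lid of the wide case, in rad: 0 shut, a spring pin lifts it to about 0.57 once the hook lets go, 1.92 against its stop (leaning back past upright). 115 mm from hinge to front edge, 210 mm wide, 5 mm thick, about 0.12 kg, lightly damped hinge. Left short of upright (about 1.55) it sinks back to 0.57; past upright it falls slowly back on to its stop and stays
- wide_edge (a point): middle of the lid's front edge, on its underside, of the wide case; it moves with the lid, at radius 115 mm about the hinge line
- wide_hinge (a point): middle of the hinge line of the wide case's lid, which runs along the case's y at x = 55, z = 45 mm in the case frame
- narrow: NARROW rivet case: grey plastic box screwed to the bench, 120 mm wide (its y), 110 mm deep (its x), 44 mm high, with a flat lid 5 mm thick on top. Origin: centre of its underside, on the bench. Its x points from the tab side to the hinge side, z up. 12 mm wide, 5 mm high screw flange at each end. It cannot move
- narrow_tab (a joint): steel release tab of the narrow case, in rad: 0 at rest, 0.36 at its stop; same shape, place and sizes as on the wide case (paddle to x = -112 mm, upper face 27 mm up)
- narrow_lid (a joint): hinged lid of the narrow case, in rad: 0 shut; works as the wide one's
- jar: bystander, leave alone: small white jar with a steel cap, 48 mm across, 60 mm high, between the robot and the cases; origin under its centre
- cup: bystander, leave alone: clear mixing cup with a stir stick that stands out to about 135 mm, 70 mm across at the rim, 95 mm high; origin under its centre
- wrench: bystander, leave alone: small open-ended wrench, 130 mm long, lying between the two cases along its x; origin under its middle
- riveter: bystander, leave alone: hand riveter lying flat, about 320 mm long along its x, 80 mm wide, 27 mm high; origin on the bench near its middle
- drill: bystander, leave alone: cordless drill lying on its side, about 190 by 180 mm, 64 mm high; origin on the bench under the motor housing, the handle and battery run 160 mm along its x
- scissors: bystander, leave alone: scissors lying flat, about 200 mm long along x, 100 mm over the grips, 10 mm high; origin under the middle
- clamp: bystander, leave alone: bar clamp lying flat, 180 mm bar along its y with two arms to its -x, 28 mm high; origin under the bar's middle
Not all that is in view belongs to the job. Leave any purple or red look-alike of the narrow alone.

How it is judged:
On the way, in this order (a step that is already met when the one before it is completed fails the run):
1. the wide case's release tab is pressed down (value of joint wide_tab above 0.15 rad).
2. its lid has sprung up by itself, before it is pushed open (value of joint wide_lid between 0.4 and 0.8 rad), for 0.2 s.
At the end, for the whole second after the job is handed in: the wide case's lid is at rest fully open (over 1.8 rad of its 1.92), its tab has sprung back (under 0.08 rad), and the narrow case is still shut (lid under 0.06 rad, tab under 0.08 rad) (value of joint wide_lid above 1.8 rad and value of joint each of wide_tab, narrow_tab below 0.08 rad and value of joint narrow_lid below 0.06 rad and velocity of joint wide_lid below 0.1 rad/s); the robot touches nothing.
It fails at once if the narrow case's tab is pressed or its lid opened (value of joint narrow_tab above 0.12 rad or value of joint narrow_lid above 0.1 rad).
It fails at once if a bystander is lifted, or shifted by more than 20 mm (distance of any of jar, cup, wrench, riveter, drill, scissors, clamp from where it was at the start of the episode above 0.02 m).
It also fails if it takes over 48 s, if anything falls off the work surface, if the arm or the gripper's body presses on something with over 40 N, if the wrist force passes 120 N, or if a joint passes its speed limit or range.

## Working session

There is one attempt and no reset: what is moved stays moved. The work goes in short steps, Python scripts to look and compute and a shell command to move; the robot and the scene stay as the last step left them, time stands still between calls to the robot, and variables do not carry over. Pictures are saved under pics/ and viewed, about 8 in all and at most 12, crops included, and the job is handed in when it is done.

```bash
mkdir -p pics; python3 - <<'E'
from cell import r
import cv2,json,numpy as np
s=r.get_state();print({k:np.round(v,3).tolist() for k,v in s.items()})
for n in("top","side"):
    cv2.imwrite(f"pics/{n}0.png",r.camera(n)[:,:,::-1])
    m=r.camera_model(n);print(n,np.round(m["mtx"],1).tolist(),np.round(m["extrinsics"],3).tolist())
E
```

```text
{'time_s': 0.0, 'joint_pos': [1.034, 0.334, 0.04, 1.466, -0.013, 1.343, -0.059], 'joint_velocities': [-0.002, -0.0, -0.001, 0.001, -0.0, 0.001, -0.0], 'joint_efforts': [0.001, -65.854, 1.366, -40.557, 0.017, 0.013, -0.0], 'tool_pos': [0.275, -0.588, 0.23], 'ee_rot': [-3.14, 0.0, 0.438], 'ft_force': [0.318, 0.415, 0.036], 'torque': [0.005, 0.014, -0.02], 'grip_width': 0.085}
top [[508.9, 0.0, 325.7], [0.0, 508.9, 196.7], [0.0, 0.0, 1.0]] [[0.016, -1.0, 0.005, -0.0], [-0.998, -0.016, -0.054, 0.49], [0.054, -0.004, -0.999, 1.641], [0.0, 0.0, 0.0, 1.0]]
side [[414.8, 0.0, 317.6], [0.0, 414.8, 206.6], [0.0, 0.0, 1.0]] [[-0.96, -0.279, 0.005, 0.476], [-0.222, 0.755, -0.617, 0.139], [0.169, -0.594, -0.787, 1.182], [0.0, 0.0, 0.0, 1.0]]
```

View pics/top0.png

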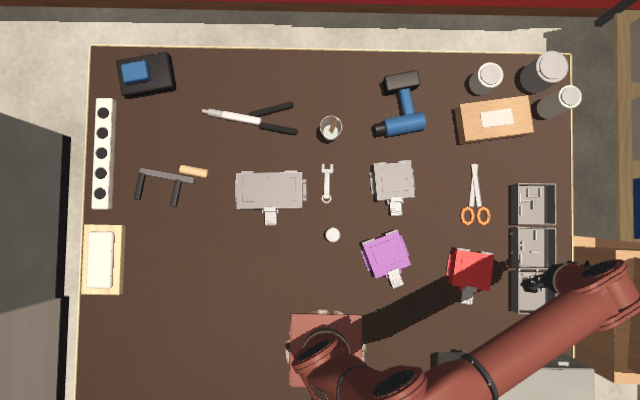

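View pics/side0.png

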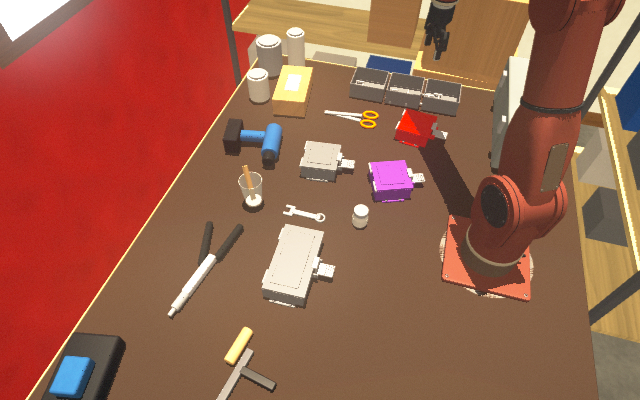

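The top view shows the wide case centred near (270,190) with its tab at (271,216), the jar at (333,235) and the wrench at (327,183). The narrow case is at (393,181). The purple and red cases are look-alikes. Next I'll enlarge both views of the wide case.

```bash
python3 - <<'E'
import cv2,numpy as np
a=cv2.imread("pics/top0.png")[160:235,225:350]; b=cv2.imread("pics/side0.png")[215:315,255:345]
a=cv2.resize(a,None,fx=6,fy=6,interpolation=cv2.INTER_CUBIC)
cv2.imwrite("pics/c1.png",a)
cv2.imwrite("pics/c2.png",cv2.resize(b,None,fx=6,fy=6,interpolation=cv2.INTER_CUBIC))
E
```

```text
(no output)
```

View pics/c1.png

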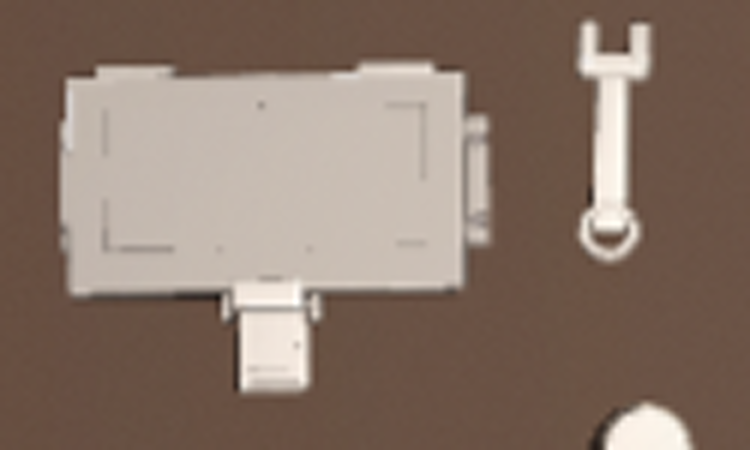

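View pics/c2.png

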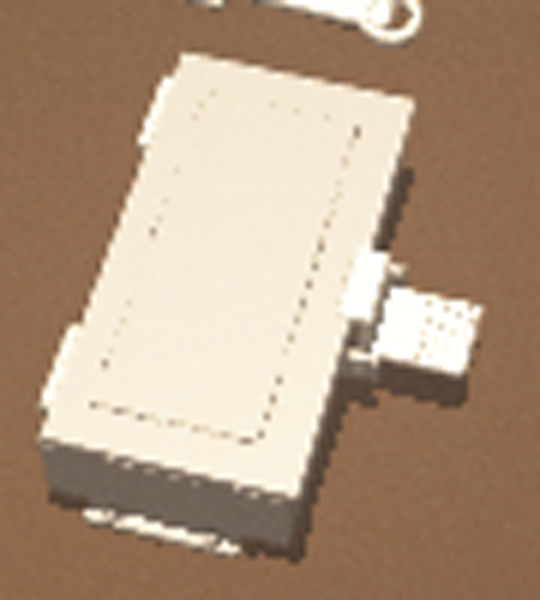

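Top crop, lid corners: front (72,295) and (462,287), back (68,78) and (465,72). Paddle end: (240,392) and (308,390). Side crop, lid corners: (185,53), (412,100), (298,498) and (43,437). Paddle end: (483,310) and (465,372). I'll fit the case pose to these and locate the jar, wrench and cup.

```bash
cat > h.py <<'E'
from cell import r
import numpy as np, cv2
from scipy.optimize import least_squares
def proj(n,P,m=None):
    m=m or r.camera_model(n);E=m["extrinsics"]
    return cv2.projectPoints(np.array(P,float).reshape(-1,1,3),cv2.Rodrigues(E[:3,:3])[0],E[:3,3],np.array(m["mtx"]),None)[0].reshape(-1,2)
def ground(n,uv,z):
    m=r.camera_model(n);E=np.array(m["extrinsics"]);R,t=E[:3,:3],E[:3,3]
    d=R.T@np.linalg.solve(m["mtx"],[*uv,1]);c=-R.T@t
    return c+d*(z-c[2])/d[2]
def w(p,q):
    x,y,a=p;q=np.array(q);c,s=np.cos(a),np.sin(a)
    return np.c_[x+c*q[:,0]-s*q[:,1],y+s*q[:,0]+c*q[:,1],q[:,2]]
E
python3 - <<'E'
from h import *
up=lambda c,ox,oy:(np.array(c,float)+.5)/6-.5+[ox,oy]
L=[[-.06,.105,.049],[-.06,-.105,.049],[.055,.105,.049],[.055,-.105,.049],[-.112,.018,.027],[-.112,-.018,.027]]
T=up([[72,295],[462,287],[68,78],[465,72],[240,392],[308,390]],225,160)
S=up([[298,498],[412,100],[43,437],[185,53],[465,372],[483,310]],255,215)
for f in("top","side","both"):
    g=lambda p:np.r_[(proj("top",w(p,L))-T).ravel()*(f!="side"),(proj("side",w(p,L))-S).ravel()*(f!="top")]
    o=least_squares(g,[.6,.1,0],loss="soft_l1");print(f,np.round(o.x,4));
    print(np.round(g(o.x).reshape(-1,2),1).tolist())
print("press",w(o.x,[[-.099,0,.027],[-.06,0,.045],[.055,0,.045]]).round(3))
for n,uv,z in[("jar",(333,235),.06),("cup",(331,127),.095),("narrow",(393,181),.049),("wrench",(327,183),0),("riv",(245,118),.02)]:
    print(n,ground("top",uv,z).round(3))
E
```

```text
top [0.5082 0.188  0.0329]
[[-0.4, -0.0], [0.8, 0.2], [0.0, 0.1], [-0.2, 0.0], [0.0, -0.2], [-0.1, -0.1], [0.0, -0.0], [0.0, -0.0], [-0.0, -0.0], [0.0, -0.0], [0.0, -0.0], [0.0, -0.0]]
side [0.5091 0.1895 0.0354]
[[-0.0, -0.0], [0.0, -0.0], [-0.0, -0.0], [-0.0, -0.0], [-0.0, -0.0], [-0.0, -0.0], [0.2, 0.3], [0.9, 0.1], [-0.6, 0.2], [-0.3, -0.3], [-0.0, 0.2], [-0.0, -0.9]]
both [0.5087 0.1888 0.0341]
[[-0.6, -0.1], [0.6, 0.0], [-0.2, -0.0], [-0.5, -0.2], [-0.2, -0.4], [-0.3, -0.3], [0.4, 0.1], [1.1, -0.0], [-0.4, -0.0], [-0.1, -0.4], [0.2, 0.1], [0.1, -1.0]]
press [[0.41  0.185 0.027]
 [0.449 0.187 0.045]
 [0.564 0.191 0.045]]
jar [ 0.367 -0.017  0.06 ]
cup [ 0.703 -0.005  0.095]
narrow [ 0.541 -0.206  0.049]
wrench [0.535 0.004 0.   ]
riv [0.742 0.275 0.02 ]
```

The fit agrees between both cameras to about 1.5 mm: case at (0.509, 0.189), yaw 0.034, press point at (0.410, 0.185). I'll shut the fingers, align yaw with the case and travel over at z = 0.23, swinging outward to stay in reach.

```bash
python3 -m pendant '{"claw":[0,0,0,0,0,0,0,0,0,0],"yaw":[0.101,0.101,0.101,0.101,0,0,0,0,0,0],"dp":[[0,0,0],[0,0,0],[0,0,0],[0,0,0],[20,-31,0],[20,-31,0],[20,-31,0],[20,-31,0],[20,-31,0],[20,-31,0]]}' 30
python3 -m pendant '{"claw":[0,0,0,0,0,0,0,0,0,0],"yaw":[0,0,0,0,0,0,0,0,0,0],"dp":[[20,-31,0],[20,-31,0],[20,-31,0],[20,-31,0],[20,-31,0],[20,-31,0],[0,-38,0],[0,-38,0],[0,-38,0],[0,-38,0]]}'
```

```text
time_s: 0.93
tool_pos: [0.3896, -0.3969, 0.231]
ee_rot: [-3.141, 0.0, 0.034]
ft_force: [1.4, -0.7, 0.6]
grip_width: -0.0004
time_s: 1.77
tool_pos: [0.4971, -0.0551, 0.231]
ee_rot: [3.142, 0.001, 0.034]
ft_force: [1.0, 0.6, 1.2]
grip_width: 0.0004
```

```bash
python3 -m pendant '{"claw":[0,0,0,0,0,0,0,0,0,0],"yaw":[0,0,0,0,0,0,0,0,0,0],"dp":[[-12,-35,0],[-12,-35,0],[-12,-35,0],[-12,-35,0],[-12,-35,0],[-12,-35,0],[-11,-34,0],[0,0,40],[0,0,40],[0,0,40]]}'
python3 -m pendant '{"claw":[0,0,0,0,0],"yaw":[0,0,0,0,0],"dp":[[0,0,35],[0,0,30],[0,0,0],[0,0,0],[0,0,0]]}'
python3 - <<'E'
from h import *
p=(.5087,.1888,.0341);t=np.array(r.get_state()["tool_pos"]);c,s=np.cos(p[2]),np.sin(p[2])
d=t[:2]-p[:2];print("tcp in case",c*d[0]+s*d[1],-s*d[0]+c*d[1],t[2])
a=r.camera("side")[200:320,240:380,::-1];b=r.camera("wrist")[:,:,::-1]
a=cv2.resize(a,None,fx=4,fy=4,interpolation=cv2.INTER_CUBIC)[:,:400];b=cv2.resize(b,(400,250))
cv2.imwrite("pics/p1.png",np.hstack([a,np.vstack([b,np.zeros((230,400,3),np.uint8)])]))
E
```

```text
time_s: 2.6
tool_pos: [0.4064, 0.1849, 0.1104]
ee_rot: [-3.141, -0.002, 0.035]
ft_force: [1.4, -0.5, -1.4]
grip_width: 0.0003
time_s: 3.02
tool_pos: [0.4073, 0.1847, 0.0479]
ee_rot: [-3.141, -0.001, 0.034]
ft_force: [0.5, 0.3, -0.4]
grip_width: -0.0002
tcp in case -0.10144515069959151 -0.0006126469407942729 0.04786545449184283
```

View pics/p1.png

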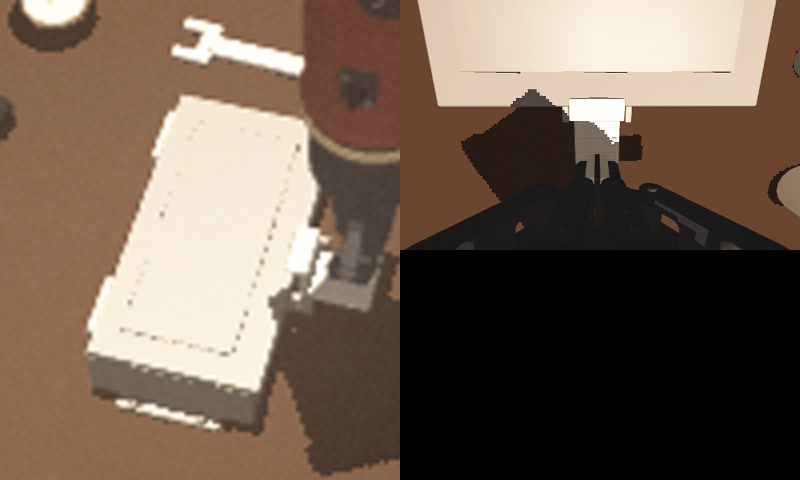

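The fingertips are centred over the paddle, with the plate clear between tip and lid. Now pressing in small steps.

```bash
python3 -m pendant '{"claw":[0,0,0,0,0,0,0,0],"yaw":[0,0,0,0,0,0,0,0],"dp":[[-1,0,8],[0,0,8],[0,0,4],[0,0,2],[0,0,2],[0,0,2],[0,0,0],[0,0,0]]}'
python3 -m pendant '{"claw":[0,0,0,0],"yaw":[0,0,0,0],"dp":[[0,0,1.5],[0,0,1.5],[0,0,0],[0,0,0]]}'
python3 - <<'E'
from h import *
cv2.imwrite("pics/p2.png",cv2.resize(r.camera("wrist")[:,:,::-1],(480,300)))
E
```

```text
time_s: 3.78
tool_pos: [0.4056, 0.1841, 0.0204]
ee_rot: [3.142, 0.0, 0.034]
ft_force: [0.7, -1.4, 2.1]
grip_width: 0.0001
time_s: 4.12
tool_pos: [0.4057, 0.1843, 0.0174]
ee_rot: [-3.141, -0.0, 0.034]
ft_force: [1.0, -1.2, 2.9]
grip_width: -0.0003
```

View pics/p2.png

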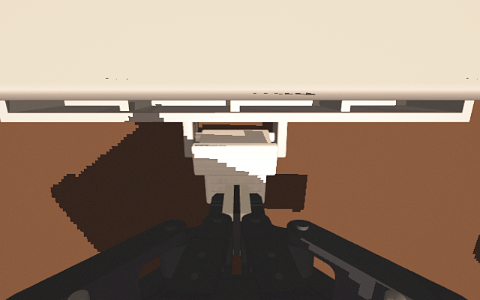

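The wrist view shows the lid popped up: the box compartments are visible below its front edge, at rows of about 97. I'll release upward and check the lid angle.

```bash
python3 -m pendant '{"claw":[0,0,0,0,0,0,0,0],"yaw":[0,0,0,0,0,0,0,0],"dp":[[0,0,-6],[0,0,-10],[0,0,-16],[0,0,-16],[0,0,-12],[0,0,-5],[0,0,0],[0,0,0]]}'
python3 - <<'E'
from h import *
m=r.camera_model("wrist");a=r.camera("wrist")[:,:,::-1].copy();b=r.camera("side")[:,:,::-1].copy()
p=(.5087,.1888,.0341)
for ang,col in((.4,(0,0,255)),(.57,(0,160,0)),(.8,(255,0,0))):
    c,s=np.cos(ang),np.sin(ang);P=w(p,[[.055-.115*c,y,.045+.115*s] for y in(.105,-.105)])
    for im,q in((a,proj("wrist",P,m)),(b,proj("side",P))):
        cv2.line(im,*[tuple(map(int,np.round(v))) for v in q],col,1)
b=cv2.resize(b[200:320,240:380],None,fx=3,fy=3,interpolation=cv2.INTER_CUBIC)
o=np.zeros((400,800,3),np.uint8);o[:250,:400]=cv2.resize(a,(400,250));o[:360,400:]=b[:,:400];cv2.imwrite("pics/p3.png",o)
E
```

```text
time_s: 4.83
tool_pos: [0.4054, 0.1841, 0.0823]
ee_rot: [3.141, -0.0, 0.034]
ft_force: [0.1, -1.1, -0.8]
grip_width: -0.0
```

View pics/p3.png

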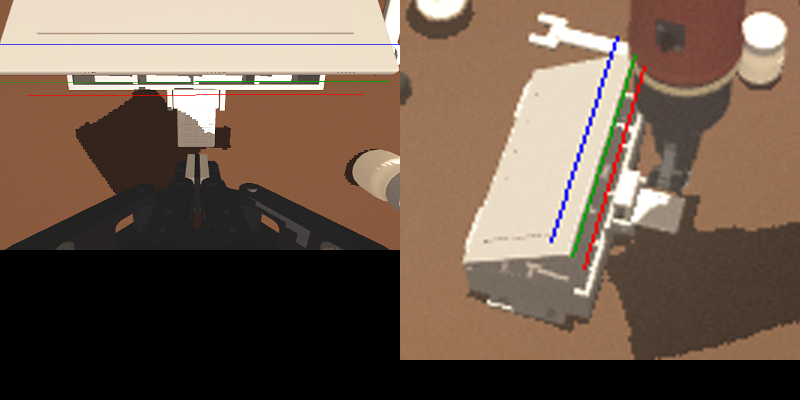

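The lid sits at about 0.58 rad, as expected, and the tab is back. I'll bring the shut fingers against the front edge and follow its arc.

```bash
python3 -m pendant '{"claw":[0,0,0,0,0,0,0,0,0,0],"yaw":[0,0,0,0,0,0,0,0,0,0],"dp":[[30,0,0],[15,0,0],[5,0,0],[6,0,-7],[6,0,-7],[6,0,-7],[6,0,-5],[6,0,-5],[6,0,-4],[7,0,-4]]}'
python3 - <<'E'
from h import *
b=r.camera("side")[:,:,::-1];a=r.camera("wrist")[:,:,::-1]
b=cv2.resize(b[180:320,240:380],None,fx=3,fy=3,interpolation=cv2.INTER_CUBIC)
o=np.zeros((420,800,3),np.uint8);o[:250,:380]=cv2.resize(a,(380,250));o[:,380:]=b;cv2.imwrite("pics/p4.png",o)
E
```

```text
time_s: 5.77
tool_pos: [0.499, 0.1875, 0.1221]
ee_rot: [-3.141, -0.001, 0.034]
ft_force: [-2.1, 0.2, 0.5]
grip_width: 0.0004
```

View pics/p4.png

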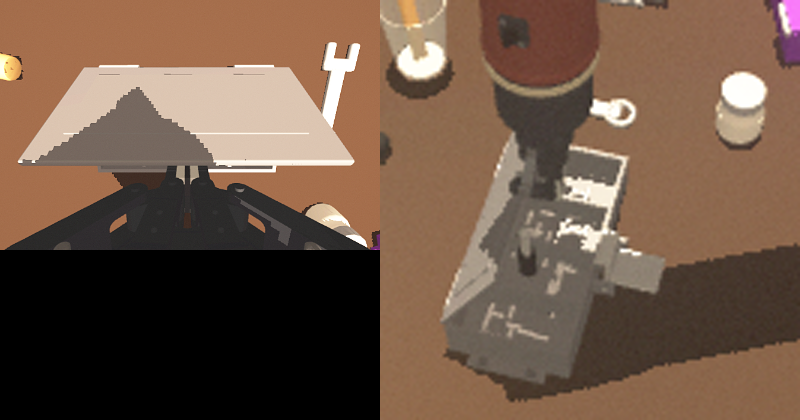

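The lid is following at about 1.15 rad, with only 2 N on the wrist. Continuing past upright.

```bash
python3 -m pendant '{"claw":[0,0,0,0,0,0,0,0,0,0],"yaw":[0,0,0,0,0,0,0,0,0,0],"dp":[[6,0,-3],[6,0,-3],[7,0,-2],[7,0,-2],[7,0,-2],[6,0,-1],[6,0,-1],[6,0,0],[8,0,0],[8,0,0]]}'
python3 -m pendant '{"claw":[0,0,0,0,0,0],"yaw":[0,0,0,0,0,0],"dp":[[5,0,0],[0,0,0],[0,0,0],[0,0,0],[0,0,0],[0,0,0]]}'
```

```text
time_s: 6.7
tool_pos: [0.5661, 0.1895, 0.1352]
ee_rot: [3.142, 0.0, 0.034]
ft_force: [-0.4, -0.4, -0.1]
grip_width: -0.0
time_s: 7.2
tool_pos: [0.5702, 0.1898, 0.1354]
ee_rot: [3.141, -0.0, 0.034]
ft_force: [-0.5, -0.1, -0.8]
grip_width: -0.0001
```

Past upright with no contact force left. I'll back off (-x), then lift and let the lid settle, then look.

```bash
python3 -m pendant '{"claw":[0,0,0,0,0,0,0,0,0,0],"yaw":[0,0,0,0,0,0,0,0,0,0],"dp":[[-15,0,0],[-25,0,0],[-25,0,0],[-25,0,0],[-20,0,-30],[0,0,-35],[0,0,-35],[0,0,0],[0,0,0],[0,0,0]]}'
python3 -m pendant '{"claw":[0,0,0,0,0,0,0,0,0,0],"yaw":[0,0,0,0,0,0,0,0,0,0],"dp":[[0,0,0],[0,0,0],[0,0,0],[0,0,0],[0,0,0],[0,0,0],[0,0,0],[0,0,0],[0,0,0],[0,0,0]]}'
python3 - <<'E'
from h import *
m=r.camera_model("wrist");a=r.camera("wrist")[:,:,::-1].copy();b=r.camera("side")[:,:,::-1].copy()
p=(.5087,.1888,.0341)
for ang,col in((1.7,(0,0,255)),(1.92,(0,160,0))):
    c,s=np.cos(ang),np.sin(ang);P=w(p,[[.055-.115*c,y,.045+.115*s] for y in(.105,-.105)])
    for im,q in((a,proj("wrist",P,m)),(b,proj("side",P))):
        cv2.line(im,*[tuple(map(int,np.round(v))) for v in q],col,1)
b=cv2.resize(b[180:320,220:360],None,fx=3,fy=3,interpolation=cv2.INTER_CUBIC)
o=np.zeros((420,800,3),np.uint8);o[:250,:380]=cv2.resize(a,(380,250));o[:,380:]=b;cv2.imwrite("pics/p5.png",o)
E
```

```text
time_s: 8.03
tool_pos: [0.4603, 0.1859, 0.2352]
ee_rot: [3.141, -0.0, 0.034]
ft_force: [-0.2, -0.2, -0.3]
grip_width: 0.0002
time_s: 8.87
tool_pos: [0.4605, 0.186, 0.2354]
ee_rot: [-3.142, -0.0, 0.034]
ft_force: [-0.0, 0.6, -0.1]
grip_width: 0.0005
```

View pics/p5.png

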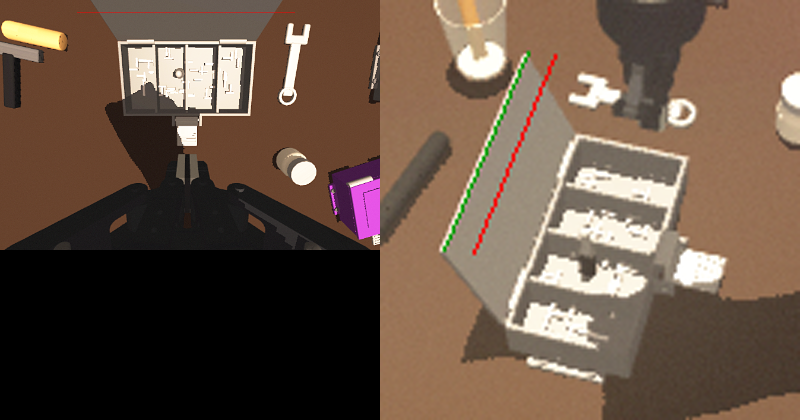

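In the side view the lid's front edge lies on the 1.92 rad line, and the tab is level. As a last check, I'll compare the top view with the first picture around the narrow case and the bystanders.

```bash
python3 - <<'E'
from h import *
a=cv2.imread("pics/top0.png");b=r.camera("top")[:,:,::-1].copy();d=cv2.absdiff(a,b).max(2)
for n,(x,y,X,Y) in dict(narrow=(365,155,420,218),wrench=(317,160,337,205),jar=(322,224,345,246),cup=(317,112,345,145),riveter=(198,98,300,137),drill=(370,68,430,140),scissors=(458,160,494,227),clamp=(130,160,212,210)).items():
    print(n,"changed px",int((d[y:Y,x:X]>40).sum()),"of",(X-x)*(Y-y))
cv2.imwrite("pics/top1.png",b)
E
```

```text
narrow changed px 0 of 3465
wrench changed px 0 of 900
jar changed px 0 of 506
cup changed px 0 of 924
riveter changed px 0 of 3978
drill changed px 0 of 4320
scissors changed px 0 of 2412
clamp changed px 0 of 4100
```

View pics/top1.png

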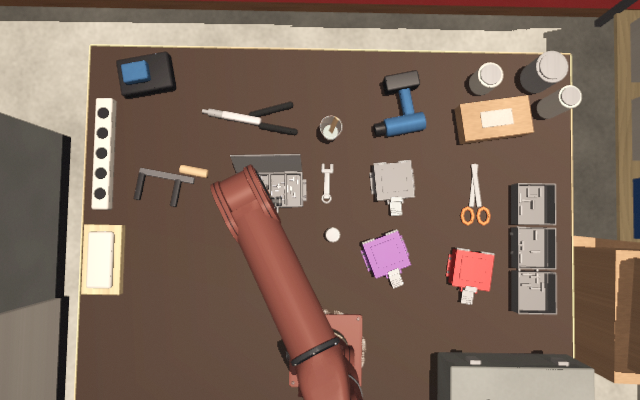

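The top view shows the wide case open, with its lid standing at about (267,163). Nothing else has moved, so I'm handing in.

```bash
python3 -c "
from cell import r
print(r.get_state()['ft_force']);r.sign_off()"
```

```text
[0.79001057 0.2763781  0.12628477]
the job is handed in; nothing more can be done
```

The wide case is open and the job is handed in, at about 9 s of the 48 s allowed; sign-off gives no verdict. I pressed its tab with the shut fingertips (about 3 N) until the lid sprang up to about 0.58 rad. I then followed the lid's front edge past upright, let it fall back onto its stop and backed the hand away.

**Last checks:**
- **Lid:** in the side view its front edge lies on the line projected for 1.92 rad.
- **Tab:** it looks level again. I judged this by eye and did not measure it.
- **Narrow case and bystanders:** the top view shows no changed pixels around the narrow case or any of the seven bystanders compared with the first picture.
- **Hand:** it stands clear above the case at z = 0.235 m, with wrist force under 1 N, which is at noise level.

No check failed or disagreed.

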